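# Tip the tall tube block over the stop bar

## Task

Ready for cross-drilling, the tall hollow square block must lie on its side: tip it forward over the low aluminium stop bar that it stands against by pushing high on its back, so that it comes to rest level and squarely across both bars of the frame. Tip it, do not lift it off the table, and leave the round post and the short square block standing where they are.

Things in the scene. Friction and masses are not known exactly. Their poses are not given: they have to be found in the camera images.
- tall_block: To tip: upright blued-steel square tube, 50 x 50 x 110 mm tall, 5 mm walls, open ends, 0.6 to 0.9 kg, a face 1 to 3 mm from the stop bar, parallel within 3 degrees; at any of 3 places 105 mm apart along it. Origin: centre of lower end; z along the tube to its top. Pushed above 85 mm it pivots on the bar (a few N), overbalances at 30 degrees (50 mm of push) and falls by itself; 62 mm high lying.
- frame: Fixed aluminium frame: two parallel bars, each 360 mm long, 20 wide, 12 high, joined by low end straps. Origin: on the table, at mid-length of the near face of the stop bar (the bar nearer the robot). x: square to the bars, away from the robot, the way to tip; y along the bars, z up. Stop bar at x 0 to 20 mm, second bar x 60 to 80. The standing pieces are on its -x side.
- short_block: Bystander: hollow square tube like the tall block (50 x 50 mm, blued steel) but only 60 mm tall, standing against the same bar. Origin: centre of its underside, z up. Leave it alone.
- round_post: Bystander: solid-looking round post of blued steel, 50 mm in diameter and 110 mm tall, standing against the same bar. Origin: centre of its underside, z up. Leave it alone.
Mind the look-alikes: they are no part of the job. What is shaped like the tall_block but orange or purple is not meant.

How it is judged (in metres and radians):
At the end, for the whole second after the job is handed in: The tall block rests on its side on both bars: level within 10 degrees, square to them within 15, its lower end's centre 30 to 46 mm high, 42 mm before to 18 mm past the stop bar's near face, within 155 mm of mid-bar. Short block and post upright (6 degrees), within 20 mm of their starts (angle between tall_block's own z axis and vertical between 1.396 and 1.745 rad and angle between the z axis of tall_block and the x axis of frame, either way round below 0.26 rad and x of tall_block in the frame of frame between -0.042 and 0.018 m and z of tall_block in the frame of frame between 0.03 and 0.046 m and y of tall_block in the frame of frame between -0.155 and 0.155 m and linear speed of tall_block below 0.02 m/s and angular speed of tall_block below 0.1 rad/s and angle between each of short_block, round_post's own z axis and vertical below 0.1 rad and distance of each of short_block, round_post from where it was at the start of the episode below 0.02 m); the robot touches nothing.
It fails at once if the tall block was lifted: the centre of its lower end rose more than 75 mm above the table (height (world z) of tall_block above 0.075 m).
It fails at once if the short block was tipped (angle between short_block's own z axis and vertical above 0.3 rad).
It fails at once if the short block was moved more than 20 mm (distance of short_block from where it was at the start of the episode above 0.02 m).
It fails at once if the round post was tipped (angle between round_post's own z axis and vertical above 0.3 rad).
It fails at once if the round post was moved more than 20 mm (distance of round_post from where it was at the start of the episode above 0.02 m).
It also fails if it takes over 32 s, if anything falls off the work surface, if the arm or the gripper's body presses on something with over 40 N, if the wrist force passes 120 N, or if a joint passes its speed limit or range.

## Robot

A 6-joint arm with a two-finger parallel gripper is mounted at the origin on the work surface. World frame = base frame: x ahead of the robot, y to its left, z up, the work surface at z = 0. Lengths are in m, angles in degrees, forces in N, time in s.
With the tool pointing down it reaches from about 0.35 to 0.875 m from the base axis. Payload 15.5 kg.
Tool frame: the origin (TCP) lies on the centre line of the jaws, within the pads' length; the fingertips stand 22 mm ahead of it and the grasp point (between the pads) lies 3 mm ahead of it (tip_extent is the distance from the TCP to the fingertips, in m); z points along the fingers, y is the direction in which the jaws open and shut (so a half turn about z gives the same grasp; the last joint's range is limited). The gripper opens to 85 mm and grips with 20 to 120 N. Pads are 22 mm wide; open, the fingers measure 114 mm over their backs; the gripper's body (76 mm by 85 mm) begins 54 mm behind the grasp point. The pads swing forward as they close: fully open they stand 13 mm farther back than shut.
Start: joints at [60.017, 28.281, 77.091, -0, 74.628, -5.472], TCP at [0.259, 0.569, 0.253] pointing down, gripper open.
Joint ranges: [-166.48, 166.48], [-47.26, 123.95], [12.59, 153.08], [-70.14, 250.14], [6.76, 159.57], [-176.63, 176.63]. Speed limits (degrees/s): [108.29, 108.29, 147.25, 172.46, 172.46, 172.46].

## Interface

Orientations are given as a 3x3 rotation matrix whose columns are the frame's x, y, z axes.
In Python, from cell import * gives the robot as it stands.
- The arm moves only by the tool arm_command, never from a script. Its argument "increments" is a list of rows, each an object with "translation": the shift along the tool's x, y, z in cm, a list of three; "roll": the turn about the tool's z in degrees. A call has 1 to 12 rows; each row is the pose to reach, as a shift and turn from the pose commanded when the call began, along the tool's axes at that moment; what a row does not reach only later rows make up. A row lasts 1/10 s, in which the tool goes at most 50 mm and 8.59 degrees, less where a joint would pass 70% of its speed; a pose out of reach is approached as far as the arm can. A call with a gripper value outside its range is refused whole. "hand" is the opening, from 0 (shut) to 1 (fully open), set as the call begins (left out, the last holds). The fingers move at their own pace and stop on an object; the grip force is fixed at half the most. Time passes only in rows, so rows that repeat a pose let the fingers close. It gives the time, the measured TCP pose, the force and the opening at its end, in the units of the state.
- state(): the state, without advancing time (a new reading comes with each control period).
- snapshot(name): name is "scene" or "top" or "wrist"; returns the picture (400x640x3 uint8, red, green, blue); there is no depth.
- camera_params(name): a dict with "intrinsics" (3x3 intrinsics, pixels), "distortion" ([k1, k2, p1, p2, k3] as OpenCV has them; the pictures are not rectified), "world_to_cam" (4x4, takes a point from world to camera coordinates); the wrist camera has in their place "T_tool_cam" (4x4, takes a point from camera to tool coordinates, whose origin is the TCP and whose axes are the flange's). Camera axes: x right, y down, z forward; pixel columns grow to the right and rows downward; lengths in m; the calibration is good to about 2 mm. A picture is of the moment at which its call begins: read the wrist's pose just before it. camera_params takes no time and is no camera call.
- job_done(): hands the job in, once; it reports no verdict.
The state is a dict: "time": time; "q": joint angles; "qd": joint speeds; "effort": joint torques, N m; "ee_pos": TCP position; "orientation": TCP orientation; "wrist_force": force on the tool from outside, world axes, zero at the start; "ft_torque": the same for the moment, N m; "width": finger opening in m.
Only numpy, scipy, OpenCV 4.12 (cv2) and the standard library are available. Lean on these libraries where they do the work, as an engineer would, in place of code of your own. Each camera call takes 0.05 s, during which the arm holds its last target.

## Working session

There is one attempt and no reset: what is moved stays moved. The work goes in short steps, Python scripts to look and compute and a tool call to move; the robot and the scene stay as the last step left them, time stands still between calls to the robot, and variables do not carry over. Pictures are saved under pics/ and viewed, and the job is handed in when it is done.

Besides the shell and the picture viewer there is one more tool, called after "Request:" as a command line: name --argument value ..., lists and objects as JSON in quotes. arm_command: Moves the arm, as the interface text tells. Its arguments: {"type":"object","properties":{"increments":{"type":"array","items":{"type":"object","properties":{"translation":{"type":"array","items":{"type":"number"}},"roll":{"type":"number"}}}},"hand":{"type":"number"}},"required":["increments"]}

```bash
mkdir -p pics; ls
python3 - <<'E'
from cell import *
import cv2
s=state();print({k:s[k] for k in('time','ee_pos','orientation','q','width','wrist_force')})
for n in('scene','top'):
    im=snapshot(n);cv2.imwrite(f'pics/{n}0.png',im[:,:,::-1])
    p=camera_params(n);print(n,p)
print(camera_params('wrist'))
E
```

```text
pics
{'time': 0.0, 'ee_pos': array([0.25912846, 0.56838633, 0.25270898]), 'orientation': array([[-9.09902602e-01,  4.14821561e-01, -5.72214280e-04],
       [ 4.14821947e-01,  9.09902010e-01, -1.04147088e-03],
       [ 8.86343464e-05, -1.18500411e-03, -9.99999294e-01]]), 'q': array([ 6.00174256e+01,  2.83134862e+01,  7.71282163e+01, -1.47497478e-03,
        7.46263680e+01, -5.47408136e+00]), 'width': 0.08494384495194904, 'wrist_force': array([-0.43621325,  0.56248221,  0.96847872])}
scene {'intrinsics': array([[418.97295349,   0.        , 319.5128202 ],
       [  0.        , 418.97295349, 196.33884301],
       [  0.        ,   0.        ,   1.        ]]), 'distortion': array([-0.11023462,  0.        ,  0.        ,  0.        ,  0.        ]), 'world_to_cam': array([[-0.39933585,  0.91670531, -0.01350055,  0.14765494],
       [ 0.63363435,  0.26532178, -0.72671306, -0.28823287],
       [-0.66259973, -0.29875698, -0.68680847,  1.00000733],
       [ 0.        ,  0.        ,  0.        ,  1.        ]])}
top {'intrinsics': array([[513.37661975,   0.        , 322.21026079],
       [  0.     
[... 345 characters left out ...]
99829119,  0.93955623],
       [ 0.        ,  0.        ,  0.        ,  1.        ]])}
{'intrinsics': array([[278.22247485,   0.        , 322.99225976],
       [  0.        , 278.22247485, 198.88225406],
       [  0.        ,   0.        ,   1.        ]]), 'distortion': array([-0.02025742,  0.        ,  0.        ,  0.        ,  0.        ]), 'T_tool_cam': array([[-6.21062390e-04, -9.55649723e-01, -2.94505045e-01,
         7.50419737e-02],
       [ 9.99999740e-01, -4.85620617e-04, -5.33026592e-04,
        -1.30457449e-03],
       [ 3.66368993e-04, -2.94505300e-01,  9.55649776e-01,
        -1.20733189e-01],
       [ 0.00000000e+00,  0.00000000e+00,  0.00000000e+00,
         1.00000000e+00]])}
```

View pics/scene0.png

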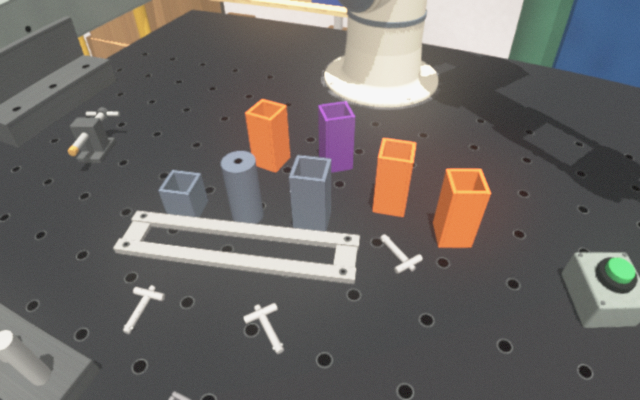

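View pics/top0.png

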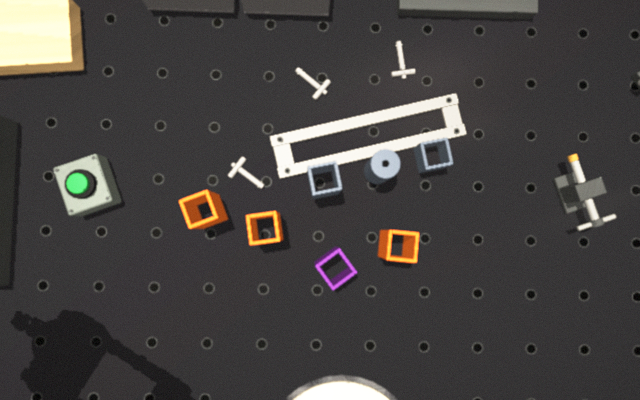

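The scene shows three blued pieces along the bar. From the scene view they are the short block (184,193), the round post (241,188) and the tall square tube (311,195). In the top view they are at (435,155), (383,165) and (324,180). The tall square tube at top (324,180) fits: it is blue-grey, square, hollow and as tall as the post. The orange and purple tubes are decoys. Next I'll confirm with a crop and measure.

```bash
cat > h.py <<'E'
import numpy as np,cv2
from cell import *
def ray(n,uv,z,p=None):
    p=p or camera_params(n);W=p['world_to_cam']
    q=cv2.undistortPoints(np.array(uv,float).reshape(-1,1,2),p['intrinsics'],p['distortion']).reshape(-1,2)
    R=W[:3,:3];c=-R.T@W[:3,3];d=np.c_[q,np.ones(len(q))]@R
    return c+d*((z-c[2])/d[:,2])[:,None]
def proj(n,X):
    p=camera_params(n);W=p['world_to_cam']
    return cv2.projectPoints(np.array(X,float).reshape(-1,1,3),cv2.Rodrigues(W[:3,:3])[0],W[:3,3],p['intrinsics'],p['distortion'])[0].reshape(-1,2)
E
python3 - <<'E'
from h import *
a=cv2.imread('pics/top0.png')
hsv=cv2.cvtColor(a,cv2.COLOR_BGR2HSV)
m=((hsv[:,:,1]<40)&(hsv[:,:,2]>140)).astype(np.uint8)
m[:, :255]=0;m[:,480:]=0;m[:85]=0;m[195:]=0
n,l,st,c=cv2.connectedComponentsWithStats(m);i=1+np.argmax(st[1:,4]);print(st[i])
r=cv2.minAreaRect(np.argwhere(l==i)[:,::-1].astype(np.float32));b=cv2.boxPoints(r);print(b)
X=ray('top',b,.012);print(X.round(4),[np.linalg.norm(X[k]-X[k-1]).round(4) for k in range(4)])
b2=((hsv[:,:,0]>95)&(hsv[:,:,0]<125)&(hsv[:,:,1]>40)&(hsv[:,:,2]>90)).astype(np.uint8)
n,l,st,c=cv2.connectedComponentsWithStats(b2)
for i in range(1,n):
  if st[i,4]>60:
    print(st[i],c[i]); bx=cv2.boxPoints(cv2.minAreaRect(np.argwhere(l==i)[:,::-1].astype(np.float32)))
    Y=ray('top',bx,.11);print(bx.round(1).tolist(),Y.round(4).tolist(),Y.mean(0),[np.linalg.norm(Y[k]-Y[k-1]).round(4) for k in range(4)])
t=cv2.resize(a[90:210,265:475],None,fx=3.8,fy=3.8,interpolation=cv2.INTER_CUBIC);cv2.imwrite('pics/crop0.png',t)
s=cv2.imread('pics/scene0.png')[95:285,110:370];cv2.imwrite('pics/crop1.png',cv2.resize(s,None,fx=3,fy=3,interpolation=cv2.INTER_CUBIC))
E
```

```text
[ 270   93  197  102 6218]
[[268.7584  135.28653]
 [456.74716  91.90448]
 [472.37076 159.60672]
 [284.382   202.98877]]
[[ 0.5844  0.1458  0.012 ]
 [ 0.6759 -0.2049  0.012 ]
 [ 0.5485 -0.2355  0.012 ]
 [ 0.4591  0.1137  0.012 ]] [np.float64(0.1293), np.float64(0.3625), np.float64(0.131), np.float64(0.3604)]
```

View pics/crop0.png

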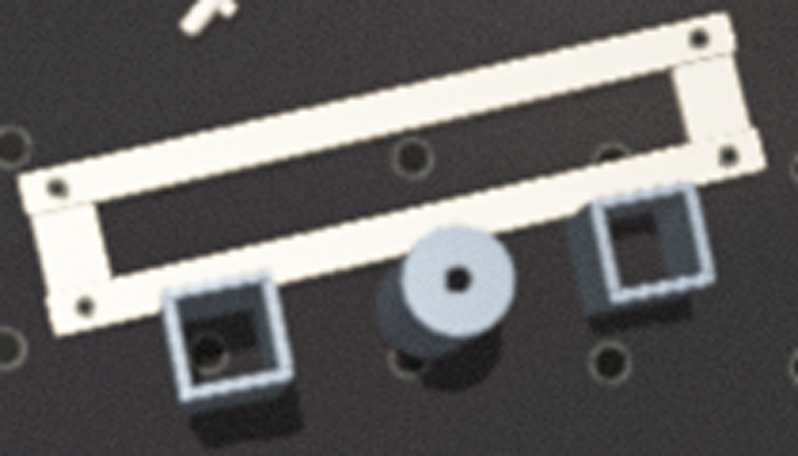

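View pics/crop1.png

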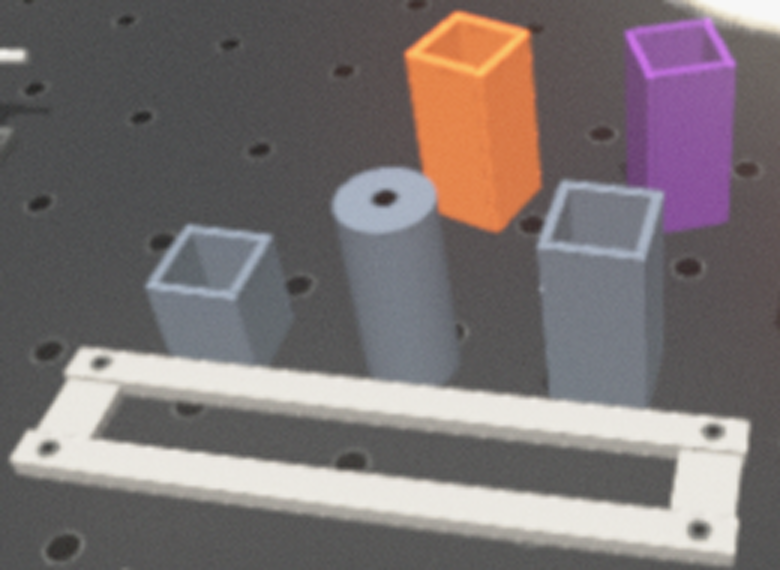

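The crop confirms it. The left tube (rim near top (324,180) px) is tall and blue-grey, the solid post is in the middle, and the short tube is on the right. My mask merged the frame with the pieces (130 mm wide instead of 80), so I'll use corners read from the crops and check the sizes.

Run:
```python
from h import *
f=lambda p,s,o:(np.array(p,float)+.5)/s-.5+np.array(o)
top=lambda p:f(p,3.8,(265,90)); sc=lambda p:f(p,3,(110,95))
F=ray('top',top([(57,336),(766,168),(730,13),(18,176)]),.012)
print(F.round(4));print([np.linalg.norm(F[k]-F[k-1]).round(4) for k in range(4)])
Fs=ray('scene',sc([(748,422),(82,348),(12,460),(737,555)]),.012)
print(Fs.round(4));print([np.linalg.norm(Fs[k]-Fs[k-1]).round(4) for k in range(4)])
B=ray('top',top([(163,293),(270,275),(295,383),(182,405)]),.11)
print('block top',B.round(4),B.mean(0),[np.linalg.norm(B[k]-B[k-1]).round(4) for k in range(4)])
S=ray('scene',sc([(664,192),(643,257),(540,247),(563,182)]),.11)
print('block sc',S.round(4),S.mean(0),[np.linalg.norm(S[k]-S[k-1]).round(4) for k in range(4)])
# frame
near=F[1]-F[0];y=-(near)/np.linalg.norm(near);y[2]=0;y/=np.linalg.norm(y);x=np.array([y[1],-y[0],0])
o=(F[0]+F[1])/2;o[2]=0
print('o',o,'x',x,'y',y,'yaw x',np.degrees(np.arctan2(x[1],x[0])))
R=np.c_[x,y,[0,0,1]]
for n,P in(('F',F),('Fs',Fs),('B',B),('S',S)): print(n,((P-o)@R*1000).round(1).tolist(),((P.mean(0)-o)@R*1000).round(1))
print('block in x,edge yaw',[np.degrees(np.arctan2(*(v@R)[[1,0]])).round(1) for v in (B[0]-B[3],B[1]-B[2],S[1]-S[0],S[2]-S[3])])
for nm,c,z in(('post',(458,282),.11),('short',(655,244),.06)): print(nm,((ray('top',top([c]),z)-o)@R*1000).round(1))
# decoys
for nm,c in(('or1',(265,228)),('pu',(337,268)),('or3',(400,246)),('or0',(203,210))):
  P=ray('top',[c],.09);print(nm,P.round(3),((P-o)@R*1000).round(0))
s=state();print(s['ee_pos'],s['orientation'][:,1]@x)
```

```text
[[ 0.5051  0.1236  0.012 ]
 [ 0.5968 -0.2235  0.012 ]
 [ 0.6737 -0.2049  0.012 ]
 [ 0.5832  0.1447  0.012 ]]
[np.float64(0.0808), np.float64(0.3591), np.float64(0.0791), np.float64(0.3611)]
[[ 0.5077  0.124   0.012 ]
 [ 0.5981 -0.2219  0.012 ]
 [ 0.6744 -0.2015  0.012 ]
 [ 0.5844  0.1463  0.012 ]]
[np.float64(0.0798), np.float64(0.3575), np.float64(0.079), np.float64(0.3592)]
block top [[0.5155 0.0721 0.11  ]
 [0.5246 0.0253 0.11  ]
 [0.4773 0.0134 0.11  ]
 [0.4665 0.0626 0.11  ]] [0.49599194 0.04333614 0.11      ] [np.float64(0.0499), np.float64(0.0476), np.float64(0.0487), np.float64(0.0504)]
block sc [[0.4702 0.0632 0.11  ]
 [0.517  0.0723 0.11  ]
 [0.5286 0.0268 0.11  ]
 [0.4816 0.0156 0.11  ]] [0.49934123 0.04446156 0.11      ] [np.float64(0.0489), np.float64(0.0476), np.float64(0.047), np.float64(0.0483)]
o [ 0.55096792 -0.04995917  0.        ] x [0.96687561 0.25524802 0.        ] y [-0.25524802  0.96687561  0.        ] yaw x 14.788282271340877
F [[-0.0, 179.5, 12.0], [-0.0, -179.5, 12.0], [79.1, -181.2, 12.0], [80.8, 180.0, 12.0]] [40.  -0.3 12. ]
Fs [[2.6, 179.2, 12.0], [1.7, -178.3, 12.0], [80.7, -178.0, 12.0], [82.4, 181.2, 12.0]] [41.8  1.  12. ]
B [[-3.2, 127.0, 110.0], [-6.3, 79.5, 110.0], [-55.0, 80.0, 110.0], [-52.9, 130.4, 110.0]] [-29.3 104.2 110. ]
S [[-49.2, 130.0, 110.0], [-1.7, 126.9, 110.0], [-2.1, 79.9, 110.0], [-50.3, 81.1, 110.0]] [-25.8 104.5 110. ]
block in x,edge yaw [np.float64(-3.9), np.float64(-0.6), np.float64(-3.7), np.float64(-1.4)]
post [[-28.4  -0.3 110. ]]
short [[ -28.  -103.3   60. ]]
or1 [[0.412 0.142 0.09 ]] [[-85. 221.  90.]]
pu [[0.347 0.018 0.09 ]] [[-179.  118.   90.]]
or3 [[ 0.387 -0.088  0.09 ]] [[-169.    5.   90.]]
or0 [[0.44  0.247 0.09 ]] [[-31. 315.  90.]]
[0.25916368 0.56842143 0.2527551 ] 0.6334128999957651
```

Both views agree within about 3 mm:

| Quantity | Value |
|---|---|
| Frame size | 360 × 80 mm |
| Frame yaw | 14.8° |
| Block centre in frame | (-27, 104) mm |
| Block back face, frame x | about -53 mm |
| Rim edges | 47–50 mm, consistent with a height of 110 mm |

The plan is to shut the gripper and turn it -39° so the jaw axis lies along the bars. I'll go high to behind the block at frame (-90, 104), then descend and push.

Request:
arm_command --hand 0 --increments '[{"translation": [-2, -2.2, 0], "roll": -3}, {"translation": [-5, -5.4, 0], "roll": -7}, {"translation": [-8.2, -8.9, 0], "roll": -11}, {"translation": [-11.5, -12.4, 0], "roll": -15}, {"translation": [-15, -16.2, 0], "roll": -19}, {"translation": [-18.5, -20, 0], "roll": -23}, {"translation": [-22, -23.8, 0], "roll": -27}, {"translation": [-25.5, -27.5, 0], "roll": -31}, {"translation": [-29, -31.3, 0], "roll": -34}, {"translation": [-32.5, -35.1, 0], "roll": -37}, {"translation": [-36, -38.9, 0], "roll": -39}, {"translation": [-38.7, -41.8, 0], "roll": -39}]'

```text
time: 1.3
ee_pos: [0.4379, 0.0262, 0.2533]
orientation: [[-0.968, -0.252, -0.0], [-0.252, 0.968, 0.0], [0.0, 0.0, -1.0]]
wrist_force: [2.0, 0.8, 0.4]
width: 0.0001
```

```bash
cat >> h.py <<'E'
O=np.array([.552,-.0497,0]);FX=np.array([.96688,.25525,0]);FY=np.array([-.25525,.96688,0]);RF=np.c_[FX,FY,[0,0,1]]
def st():
    s=state();p=s['ee_pos'];R=s['orientation']
    print(s['time'],'pos',p.round(4),'frame mm',((p-O)@RF*1000).round(1),'F',s['wrist_force'].round(1),'w',round(s['width'],4))
    print('tool in frame',(RF.T@R).round(3).tolist());return s
E
python3 -c "
from h import *
s=st()
t=O+FX*-.09+FY*.104+[0,0,.118]
print('delta tool cm',(s['orientation'].T@(t-s['ee_pos'])*100).round(2))"
```

```text
1.3 pos [0.4379 0.0262 0.2533] frame mm [-90.9 102.5 253.3] F [2.  0.8 0.4] w 0.0001
tool in frame [[-1.0, 0.004, -0.0], [0.004, 1.0, 0.0], [0.0, 0.0, -1.0]]
delta tool cm [-0.09  0.15 13.53]
```

Request:
arm_command --increments '[{"translation": [0, 0.1, 2]}, {"translation": [0, 0.1, 5]}, {"translation": [0, 0.1, 8]}, {"translation": [0, 0.1, 10.5]}, {"translation": [0, 0.1, 12.5]}, {"translation": [0, 0.1, 13.5]}, {"translation": [0, 0.1, 13.5]}, {"translation": [0, 0.1, 13.5]}]'

```text
invalid input
```

```bash
python3 -c "
from h import *
st()
cv2.imwrite('pics/s1.png',snapshot('scene')[:,:,::-1])"
```

```text
1.3 pos [0.4379 0.0262 0.2533] frame mm [-90.9 102.5 253.3] F [2.  0.8 0.4] w 0.0001
tool in frame [[-1.0, 0.004, -0.0], [0.004, 1.0, 0.0], [0.0, 0.0, -1.0]]
```

View pics/s1.png

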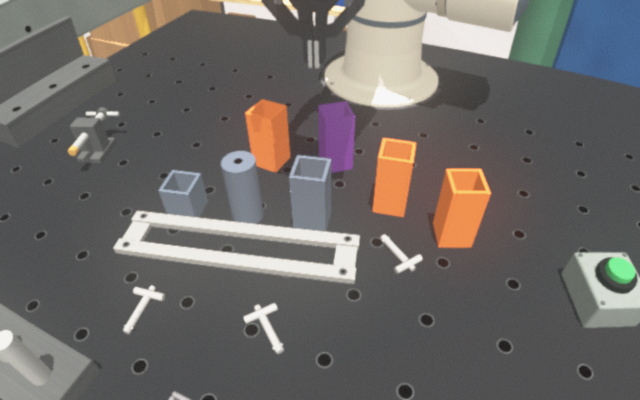

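The descent was refused, probably because the rows had no roll. The arm is still high, with the shut gripper at px (315,50) behind the block. I'll resend with roll.

Request:
arm_command --increments '[{"translation": [0, 0.1, 2], "roll": 0}, {"translation": [0, 0.1, 5], "roll": 0}, {"translation": [0, 0.1, 8], "roll": 0}, {"translation": [0, 0.1, 10.5], "roll": 0}, {"translation": [0, 0.1, 12.5], "roll": 0}, {"translation": [0, 0.1, 13.5], "roll": 0}, {"translation": [0, 0.1, 13.5], "roll": 0}, {"translation": [0, 0.1, 13.5], "roll": 0}]'

```text
time: 2.15
ee_pos: [0.4378, 0.0293, 0.1188]
orientation: [[-0.968, -0.25, 0.0], [-0.25, 0.968, -0.0], [-0.0, -0.0, -1.0]]
wrist_force: [0.2, -0.3, 0.1]
width: -0.0
```

```bash
python3 -c "
from h import *
st()
cv2.imwrite('pics/s2.png',snapshot('scene')[:,:,::-1])"
```

```text
2.15 pos [0.4378 0.0293 0.1188] frame mm [-90.2 105.5 118.8] F [ 0.2 -0.3  0.1] w -0.0
tool in frame [[-1.0, 0.005, 0.0], [0.005, 1.0, -0.0], [-0.0, -0.0, -1.0]]
```

View pics/s2.png

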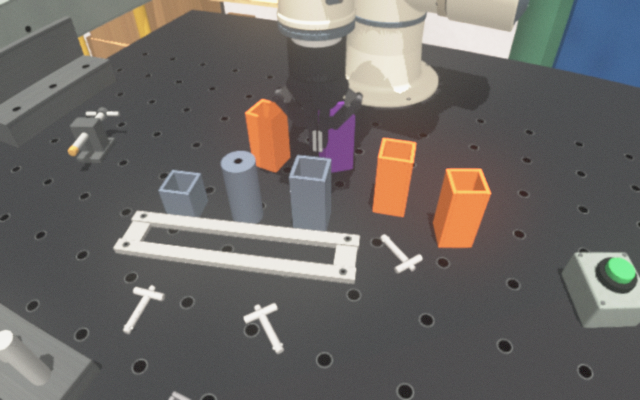

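The fingers at (317,143) stand centred just behind the tall block's rim, touching nothing. I'll close up and push to first contact.

Request:
arm_command --increments '[{"translation": [-0.8, -0.1, 0], "roll": 0}, {"translation": [-1.6, -0.1, 0], "roll": 0}, {"translation": [-2.2, -0.1, 0], "roll": 0}, {"translation": [-2.6, -0.1, 0], "roll": 0}, {"translation": [-3.0, -0.1, 0], "roll": 0}, {"translation": [-3.4, -0.1, 0], "roll": 0}, {"translation": [-3.8, -0.1, 0], "roll": 0}, {"translation": [-4.2, -0.1, 0], "roll": 0}]'

```text
time: 3.0
ee_pos: [0.4787, 0.0389, 0.1182]
orientation: [[-0.968, -0.25, -0.0], [-0.25, 0.968, -0.0], [0.0, 0.0, -1.0]]
wrist_force: [-1.5, -0.3, 2.1]
width: 0.0
```

```bash
python3 -c "
from h import *
st()
cv2.imwrite('pics/s3.png',snapshot('scene')[:,:,::-1])"
```

```text
3.0 pos [0.4787 0.0389 0.1182] frame mm [-48.2 104.4 118.2] F [-1.5 -0.3  2.1] w 0.0
tool in frame [[-1.0, 0.005, -0.0], [0.005, 1.0, 0.0], [0.0, 0.0, -1.0]]
```

View pics/s3.png

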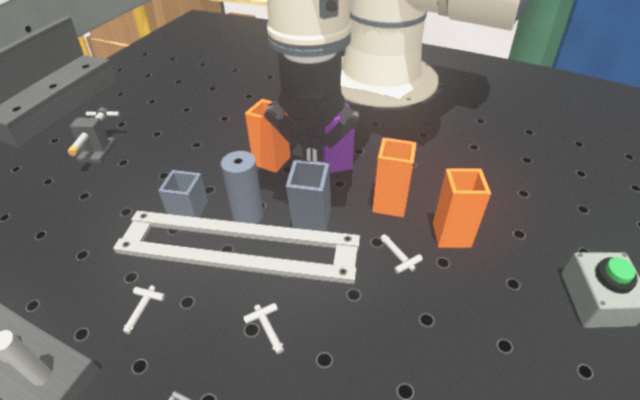

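The rim has moved forward a few px and the contact force is small (-1.5 N), so the block is tilting over the bar. I'll keep pushing.

Request:
arm_command --increments '[{"translation": [-0.4, 0, 0], "roll": 0}, {"translation": [-0.8, 0, 0], "roll": 0}, {"translation": [-1.2, 0, 0], "roll": 0}, {"translation": [-1.6, 0, 0], "roll": 0}, {"translation": [-2.0, 0, 0], "roll": 0}]'

```text
time: 3.55
ee_pos: [0.4983, 0.0439, 0.1183]
orientation: [[-0.968, -0.25, 0.0], [-0.25, 0.968, 0.0], [-0.0, -0.0, -1.0]]
wrist_force: [-0.4, -0.0, 1.2]
width: -0.0001
```

```bash
python3 -c "
from h import *
st()
cv2.imwrite('pics/s4.png',snapshot('scene')[:,:,::-1])"
```

```text
3.55 pos [0.4983 0.0439 0.1183] frame mm [-28.  104.2 118.3] F [-0.4 -0.   1.2] w -0.0001
tool in frame [[-1.0, 0.005, 0.0], [0.005, 1.0, -0.0], [-0.0, -0.0, -1.0]]
```

View pics/s4.png

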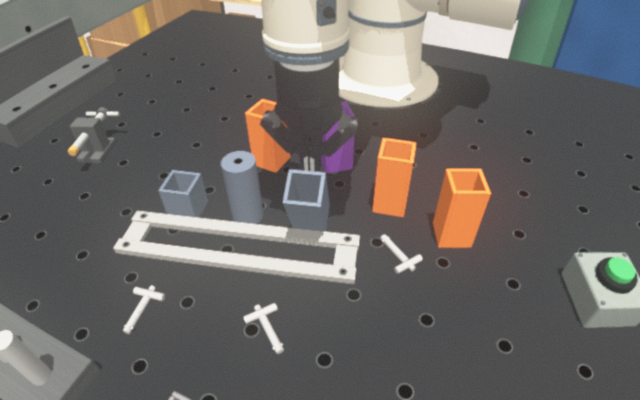

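The rim is now at (306,187) and leaning well forward, with a shadow on the bar. The force is dropping. A little more.

Request:
arm_command --increments '[{"translation": [-0.4, 0, 0], "roll": 0}, {"translation": [-0.8, 0, 0], "roll": 0}, {"translation": [-1.2, 0, 0], "roll": 0}, {"translation": [-1.5, 0, 0], "roll": 0}, {"translation": [-1.5, 0, 0], "roll": 0}, {"translation": [-1.5, 0, 0], "roll": 0}]'

```text
time: 4.2
ee_pos: [0.5123, 0.0476, 0.1182]
orientation: [[-0.968, -0.25, -0.0], [-0.25, 0.968, -0.0], [0.0, 0.0, -1.0]]
wrist_force: [-0.4, 0.2, -0.2]
width: -0.0002
```

```bash
python3 -c "
from h import *
st()
cv2.imwrite('pics/s5.png',snapshot('scene')[:,:,::-1])"
```

```text
4.2 pos [0.5123 0.0476 0.1182] frame mm [-13.5 104.2 118.2] F [-0.4  0.2 -0.2] w -0.0002
tool in frame [[-1.0, 0.005, -0.0], [0.005, 1.0, 0.0], [0.0, 0.0, -1.0]]
```

View pics/s5.png

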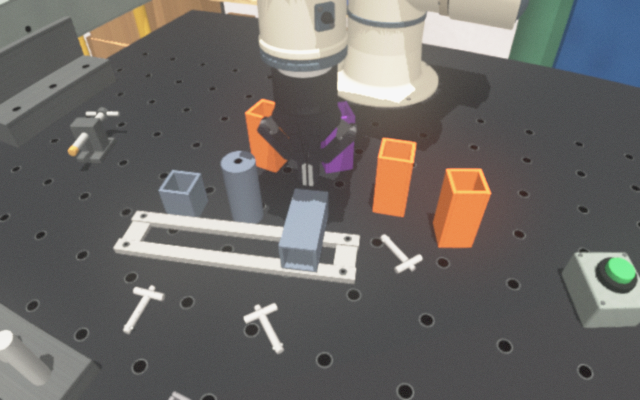

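The block has fallen and lies across both bars, with its top face at about (305,225) px. The force is near zero. I'll retract upward and back, then check.

Request:
arm_command --increments '[{"translation": [0, 0, -2], "roll": 0}, {"translation": [0, 0, -5], "roll": 0}, {"translation": [0, 0, -9], "roll": 0}, {"translation": [1, 0, -13], "roll": 0}, {"translation": [4, 0, -14], "roll": 0}, {"translation": [8, 0, -14], "roll": 0}, {"translation": [11, 0, -14], "roll": 0}, {"translation": [12, 0, -14], "roll": 0}, {"translation": [12, 0, -14], "roll": 0}]'

```text
time: 5.15
ee_pos: [0.3953, 0.0174, 0.2585]
orientation: [[-0.968, -0.25, 0.0], [-0.25, 0.968, -0.0], [-0.0, -0.0, -1.0]]
wrist_force: [-0.3, 0.2, 0.3]
width: -0.0003
```

```bash
python3 -c "
from h import *
st()
a=snapshot('top')[:,:,::-1];b=snapshot('scene')[:,:,::-1]
cv2.imwrite('pics/t6.png',a);cv2.imwrite('pics/s6.png',b)
cv2.imwrite('pics/t6c.png',cv2.resize(a[80:220,265:475],None,fx=3.8,fy=3.8,interpolation=cv2.INTER_CUBIC))
cv2.imwrite('pics/s6c.png',cv2.resize(b[95:285,110:370],None,fx=3,fy=3,interpolation=cv2.INTER_CUBIC))"
```

```text
5.15 pos [0.3953 0.0174 0.2585] frame mm [-134.4  104.9  258.5] F [-0.3  0.2  0.3] w -0.0003
tool in frame [[-1.0, 0.006, 0.0], [0.006, 1.0, -0.0], [-0.0, -0.0, -1.0]]
```

View pics/t6c.png

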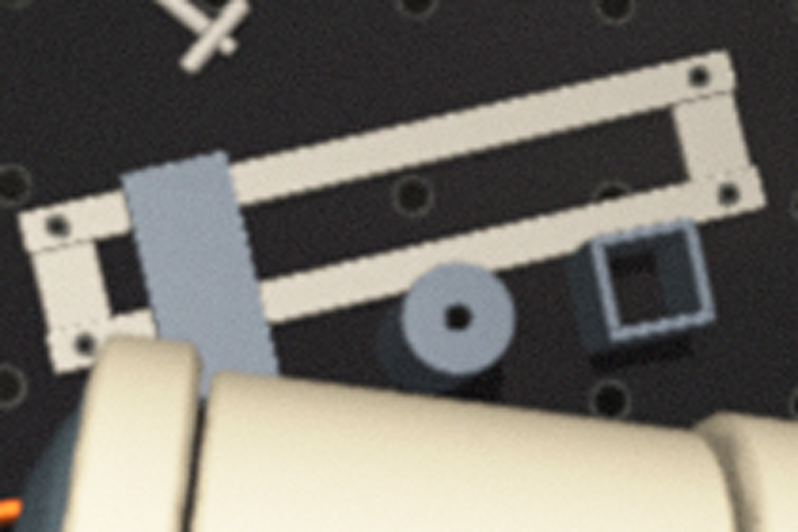

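View pics/s6c.png

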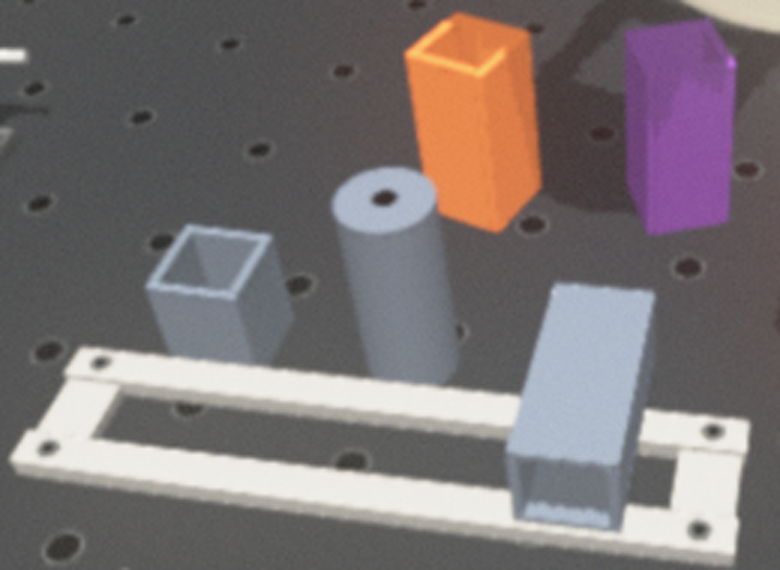

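The tube lies across both bars, and the post and short block sit at the same pixels as before. Next I'll measure the top face on the z = 62 mm plane.

Run:
```python
from h import *
f=lambda p,s,o:(np.array(p,float)+.5)/s-.5+np.array(o)
S=ray('scene',f([(656,292),(556,284),(508,450),(628,463)],3,(110,95)),.062)
print(((S-O)@RF*1000).round(1).tolist(),[np.linalg.norm(S[k]-S[k-1]).round(4) for k in range(4)])
T=ray('top',f([(122,178),(228,152)],3.8,(265,80)),.062);print(((T-O)@RF*1000).round(1).tolist())
d=(S[2]+S[3]-S[0]-S[1])@RF;print('yaw',np.degrees(np.arctan2(d[1],d[0])))
for nm,c,z in(('post',(458,320),.11),('short',(655,282),.06)): print(nm,((ray('top',f([c],3.8,(265,80)),z)-O)@RF*1000).round(1))
st()
```

```text
[[-32.1, 128.7, 62.0], [-31.1, 79.1, 62.0], [76.3, 79.1, 62.0], [76.1, 131.6, 62.0]] [np.float64(0.1082), np.float64(0.0496), np.float64(0.1074), np.float64(0.0525)]
[[75.3, 127.6, 62.0], [75.9, 76.8, 62.0]]
yaw 0.7755040760319535
post [[-29.5  -0.3 110. ]]
short [[ -29.  -103.3   60. ]]
5.25 pos [0.3972 0.0175 0.2585] frame mm [-132.5  104.5  258.5] F [-0.1 -0.4 -0.5] w -0.0001
tool in frame [[-1.0, 0.006, 0.001], [0.006, 1.0, -0.0], [-0.001, -0.0, -1.0]]
```

The lower end is at x ≈ -32 to -34 mm (limit -42) and y ≈ 104 mm. The tube is about 0.8° off square, level at 62 mm, and its far end at x ≈ 76 sits on the second bar. The bystanders haven't moved, so I'll hand in.

```bash
python3 -c "
from cell import *
print(job_done())"
```

```text
the job is handed in; nothing more can be done
None
```

I tipped the tall blued tube forward over the stop bar by pushing high on its back with the shut gripper. It fell by itself and now lies across both bars. I then backed the arm clear and handed the job in at about 5.3 s.

| Check | Measured | Allowed |
|---|---|---|
| Lower end, frame x | about -32 to -34 mm | -42 to 18 mm |
| Lower end, frame y | about 104 mm | within ±155 mm |
| Squareness to the bars | about 0.8° off | 15° |
| Post and short block | unmoved: same pixels in both views | 20 mm |
| Wrist force after retracting | under 1 N (nothing touched) | no contact |

- **Level:** I didn't measure the tilt directly. The top face came out 108 × 50 mm when read at the lying height of 62 mm, which fits a tube lying flat. The top and scene views agreed to about 2–3 mm.
- **Problems along the way:** My first frame mask merged with the blue pieces and gave a frame 130 mm wide instead of 80, so I used corners read from enlarged crops. One move call was refused because its rows had no roll; nothing moved. In the last top view the arm hid the tube's near end, so that end was measured from the scene view only.

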